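# Set the destination selector and send a carton through the dispatch flap

### The job

Set the selector on the grey console to its fourth click, counted clockwise from the wide zero mark. Then put the flat carton lying in front of the console on the steel ledge of the white dispatch unit and push it in through the spring flap, so that it slides down inside and the flap swings shut behind it. Leave the selector on the fourth click and everything else on the counter where it is.

Things in the scene. Friction and masses are not known exactly. Their poses are not given: they have to be found in the camera images.
- selector (a joint): angle of the selector (rad), growing clockwise seen from above. Seven sprung click positions 0.4363 (25 degrees) apart: 0 at the wide zero mark, then 0.436, 0.873, 1.309, 1.745 (the fourth click), 2.182, 2.618; stops just beyond the first and last. Let go between two, it snaps to the nearer; moving on takes about 0.1 N m. Starts on one of the clicks 0 to 3.
- selector_grip (a point): point on the selector's vertical axis at the height to grip, 106 mm above the counter. Black knob: a round skirt 54 mm across, its top 83 mm above the counter, and on it an upright bar grip 14 mm thick, about 50 mm long, from 83 to 117 mm above the counter. This point's x axis runs along the bar towards its pointed, white-lined pointer end.
- console: fixed grey box, 130 x 130 x 70 mm high, with the selector in the middle of its top; origin under its centre, x away from the robot. Thin black marks on the top show the seven selector positions; the zero mark, at its left (75 degrees left of x), is wide (8 mm), the others, clockwise from it, are 3 mm; the third click points along x.
- dispatch: fixed white unit with a clear cover, 130 mm wide, 172 mm high. Origin: on the counter under the middle of its front wall's outer face; x points into the unit, y left, z up. The port in the 6 mm thick front wall is 72 mm wide, from z = 95 to 145 mm, with wall above it. Behind it a slippery chute falls at 30 degrees from the ledge's height to the back wall at x = 165 mm.
- ledge_mid (a point): middle of the top of the level polished steel ledge before the port, 95 mm above the counter, 62 mm in front of the front wall; axes as the dispatch unit. It reaches from x = -63 mm to the wall and has two guide rails 6 mm high, 4 mm thick, inner faces at y = +-35 mm. Once more than half through the port, the carton tips and slides down the chute by itself.
- flap (a joint): angle of the grey spring flap just behind the port (rad): 0 hanging shut, growing to 1.45 as it is pushed inwards and up. Hinged along the port's top edge; 68 mm wide, 47 mm high; a push of under 1 N opens it and it swings shut by itself.
- carton_mid (a point): centre of the carton to send, a closed flat cardboard carton 80 mm long (its x axis), 50 mm wide (y) and 32 mm high (z), 0.13 to 0.25 kg. It starts flat on the counter, so this point is 16 mm up, in front of the console on the robot's side.
- phone: bystander: flat black phone, 150 x 72 x 9 mm, lying in front of the dispatch unit's ledge; origin under its centre, long axis x
- pill_bottle: bystander: small white bottle, 34 mm across, 65 mm high, upright between the console and the dispatch unit; origin under its centre
- jar: bystander: amber jar, 52 mm across, 60 mm high, behind the console; origin under its centre
- tall_carton: bystander: upright cardboard carton, 60 x 60 x 110 mm high, at the left; origin under its centre
- tape_roll: bystander: roll of tape lying flat, 90 mm across, 24 mm high, at the left; origin under its centre
- stock_bin: bystander: open black stock bin, 150 x 100 x 70 mm high, at the right; origin under its centre
Mind the look-alikes: they are no part of the job. What is shaped like the part that bears carton_mid but green is not meant.

How it is judged:
By the outcome, as a careful person would: the job done as asked, in the order asked, and still so for the second after the job is handed in, with the robot touching nothing.
It also fails if it takes over 72 s, if anything falls off the work surface, if the arm or the gripper's body presses on something with over 40 N, if the wrist force passes 120 N, or if a joint passes its speed limit or range.

### The arm

A 6-joint arm with a two-finger parallel gripper is mounted at the origin on the work surface. World frame = base frame: x ahead of the robot, y to its left, z up, the work surface at z = 0. Lengths are in m, angles in degrees, forces in N, time in s.
With the tool pointing down it reaches from about 0.4 to 0.825 m from the base axis. Payload 7 kg.
Tool frame: the origin (TCP) lies at the very end of the fingers, on their centre line; the grasp point (between the pads) lies 19 mm behind it; z points along the fingers, y is the direction in which the jaws open and shut (so a half turn about z gives the same grasp; the last joint's range is limited). The gripper opens to 88 mm and grips with 3 to 60 N. Pads are 19 mm wide; open, the fingers measure 130 mm over their backs; the gripper's body (78 mm by 193 mm) begins 47 mm behind the grasp point.
Start: joints at [16.507, 20.546, 0.682, 0, -70.136, -16.507], TCP at [0.675, -0, 0.227] pointing down, gripper open.
Joint ranges: [-176.03, 176.03], [-82.01, 121.73], [-58.28, 71.71], [-173.87, 95.51], [-174.79, -0.11], [-173.66, 173.66]. Speed limits (degrees/s): [136.94, 136.94, 172.46, 180, 180, 180].

### API

Orientations are given as [roll, pitch, yaw] about the fixed x, y, z axes, in that order (R = Rz(yaw) Ry(pitch) Rx(roll)).
In Python, from plant import ctrl gives the robot as it stands.
- The arm moves only by the tool move_arm, never from a script. Its argument "increments" is a list of rows, each a list of 2 entries, a list of its own where there are three numbers: the shift along the world's x, y, z in mm, then the turn about the world's z in rad. A call has exactly 8 rows; each row shifts and turns the pose as measured when the row begins; what a row does not reach is not made up. A row lasts 1/10 s, in which the tool goes at most 50 mm and 8.59 degrees, less where a joint would pass 70% of its speed; a pose out of reach is approached as far as the arm can. A call with a gripper value outside its range is refused whole. "jaw" is the gripper command: -1 is shut, 1 is fully open, values between are in proportion, set as the call begins (left out, the last holds). The fingers move at their own pace and stop on an object; the grip force is fixed at half the most. Time passes only in rows, so rows that do not move let the fingers close, or fill a call up. It gives the time, the measured TCP pose, the force and the opening at its end, in the units of the state.
- ctrl.get_obs(): the state, without advancing time (a new reading comes with each control period).
- ctrl.snapshot(name): name is "scene" or "side" or "wrist"; returns a dict with "color" (480x640x3 uint8, red, green, blue), "fx", "fy", "cx", "cy" (pixels), "R" (3x3) and "t" (3): a world point X has camera coordinates R X + t. Camera axes: x right, y down, z forward; pixel columns grow to the right and rows downward; lengths in m; the calibration is good to about 2 mm. A picture is of the moment at which its call begins. There is no depth.
- ctrl.close_job(): hands the job in, once; it reports no verdict.
The state is a dict: "clock": time; "joint_pos": joint angles; "qvel": joint speeds; "tau": joint torques, N m; "tool_pos": TCP position; "orientation": TCP orientation; "force": force on the tool from outside, world axes, zero at the start; "moment": the same for the moment, N m; "opening": finger opening in m.
Only numpy, scipy, OpenCV 4.12 (cv2) and the standard library are available. Lean on these libraries where they do the work, as an engineer would, in place of code of your own. Each camera call takes 0.05 s, during which the arm holds its last target.

## Working session

There is one attempt and no reset: what is moved stays moved. The work goes in short steps, Python scripts to look and compute and a tool call to move; the robot and the scene stay as the last step left them, time stands still between calls to the robot, and variables do not carry over. Pictures are saved under pics/ and viewed, and the job is handed in when it is done.

Besides the shell and the picture viewer there is one more tool, called after "Call:" as a command line: name --argument value ..., lists and objects as JSON in quotes. move_arm: Moves the arm, as the interface text tells. Its arguments: {"type":"object","properties":{"increments":{"type":"array","items":{"type":"array"}},"jaw":{"type":"number"}},"required":["increments"]}

```bash
mkdir -p pics; ls; cat > h.py <<'E'
import numpy as np, cv2
from plant import ctrl
def snap(name,fn):
    s=ctrl.snapshot(name); cv2.imwrite('pics/'+fn+'.png',cv2.cvtColor(s['color'],cv2.COLOR_RGB2BGR))
    np.savez('pics/'+fn+'.npz',**{k:np.array(v) for k,v in s.items()}); return s
def load(fn): 
    d=np.load('pics/'+fn+'.npz'); return {k:d[k] for k in d.files}
def ray(s,u,v):
    R=np.array(s['R']);t=np.array(s['t']); c=-R.T@t
    d=R.T@np.array([(u-s['cx'])/s['fx'],(v-s['cy'])/s['fy'],1.]); return c,d
def onz(s,u,v,z):
    c,d=ray(s,u,v); return c+d*(z-c[2])/d[2]
def proj(s,X):
    p=np.array(s['R'])@np.array(X)+np.array(s['t']); return np.array([s['fx']*p[0]/p[2]+s['cx'],s['fy']*p[1]/p[2]+s['cy']])
E
python3 - <<'E'
from h import *
print(ctrl.get_obs())
for n in ['scene','side','wrist']:
    s=snap(n,n+'0'); c,_=ray(s,0,0); print(n,c,s['fx'])
E
```

```text
pics
{'clock': 0.0, 'joint_pos': array([ 1.65078597e+01,  2.05905727e+01,  6.34395995e-01, -1.86774251e-02,
       -7.01348628e+01, -1.65063548e+01]), 'qvel': array([ 0.04772765,  0.0415713 ,  0.01166094, -0.00931528,  0.09966787,
       -0.0429074 ]), 'tau': array([-8.00930356e-04, -5.82726967e+01,  2.93058443e+01,  6.99745238e+00,
        6.93249181e-03, -2.06530804e-04]), 'tool_pos': array([ 6.74525207e-01, -2.07147220e-05,  2.25641675e-01]), 'orientation': array([ 1.79907723e+02, -9.03415797e-03, -9.00048484e+01]), 'force': array([-0.37443381, -0.23523091,  0.41144033]), 'moment': array([ 0.04390297, -0.01337585,  0.03150225]), 'opening': 0.08740767120741133}
scene [ 1.74781802 -0.2960346   1.04817616] 543.4882279265147
side [0.08965232 1.20964802 0.85942535] 502.80950166721505
wrist [ 0.67359922 -0.08367509  0.38363113] 367.77838476898995
```

View pics/scene0.png

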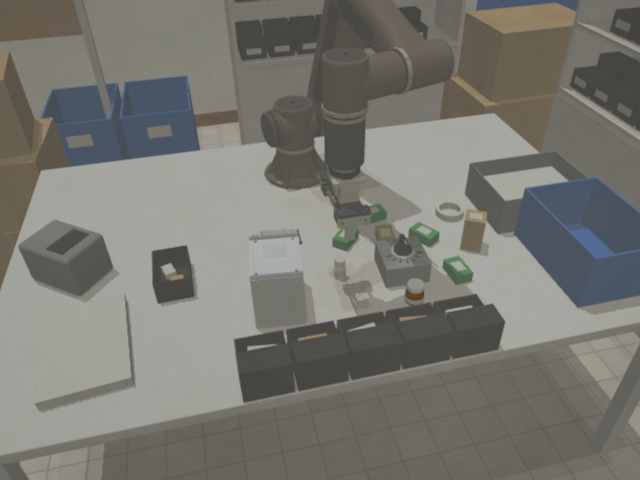

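View pics/side0.png

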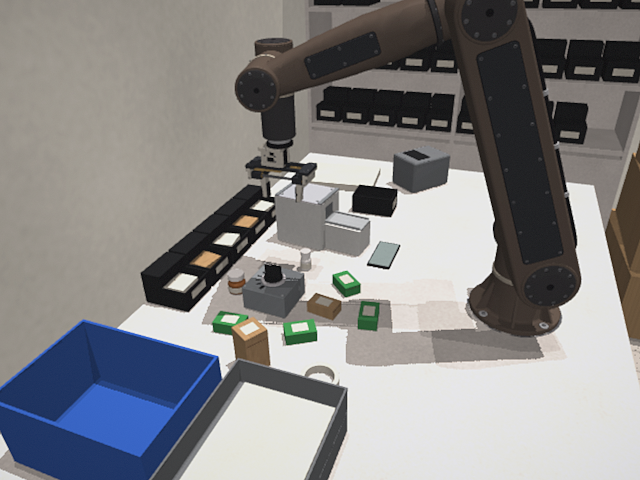

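View pics/wrist0.png

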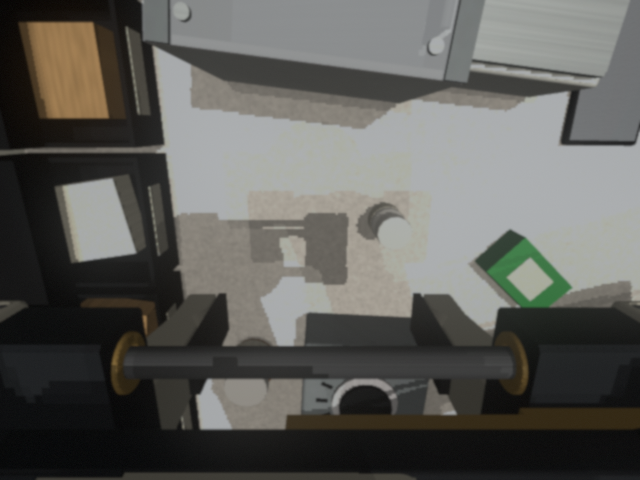

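Scene view: console near (402,262), brown carton near (385,232), dispatch unit at (277,275). The side view shows the carton at (323,306) and the knob at (272,270). The wrist camera needs shifting left, so I'll zoom in first.

```bash
python3 - <<'E'
from h import *
a=cv2.imread('pics/scene0.png')[190:330,230:490]; cv2.imwrite('pics/c1.png',cv2.resize(a,None,fx=3,fy=3,interpolation=cv2.INTER_CUBIC))
a=cv2.imread('pics/side0.png')[165:345,200:420]; cv2.imwrite('pics/c2.png',cv2.resize(a,None,fx=3.3,fy=3.3,interpolation=cv2.INTER_CUBIC))
s=load('side0'); c=load('scene0')
print('carton top',onz(s,323,300,.032)); print('knob top',onz(s,273,265,.117),onz(c,403,240,.117))
E
```

```text
carton top [0.48209899 0.18358537 0.032     ]
knob top [0.62397391 0.18716879 0.117     ] [0.63433155 0.1833516  0.117     ]
```

View pics/c1.png

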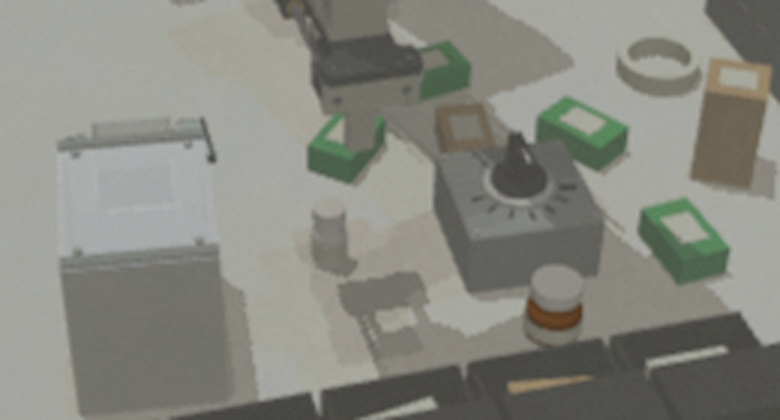

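View pics/c2.png

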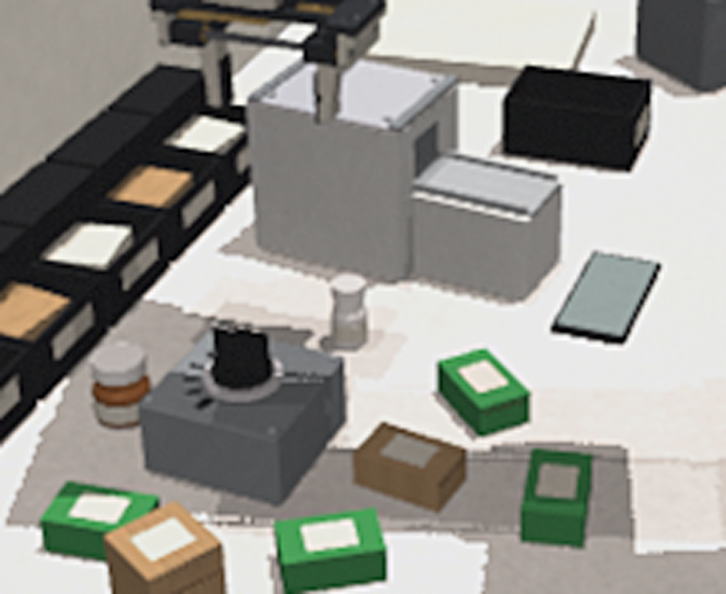

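Call:
move_arm --increments '[[[-12, 26, 10], 0], [[-12, 26, 10], 0], [[-12, 26, 10], 0], [[-12, 26, 10], 0], [[-12, 26, 10], 0], [[-12, 26, 10], 0], [[-12, 26, 10], 0], [[0, 0, 0], 0]]'

```text
clock: 0.95
tool_pos: [0.5852, 0.1867, 0.2941]
orientation: [179.5, -0.1, -90.2]
force: [1.0, 0.5, 0.4]
opening: 0.0879
```

```bash
python3 - <<'E'
from h import *
s=snap('wrist','wrist1'); o=ctrl.get_obs(); print(o['clock'],o['tool_pos'],o['orientation'])
E
```

```text
1.0 [0.58534399 0.18560345 0.29332836] [ 1.79449428e+02 -1.32497447e-01 -9.02354958e+01]
```

View pics/wrist1.png

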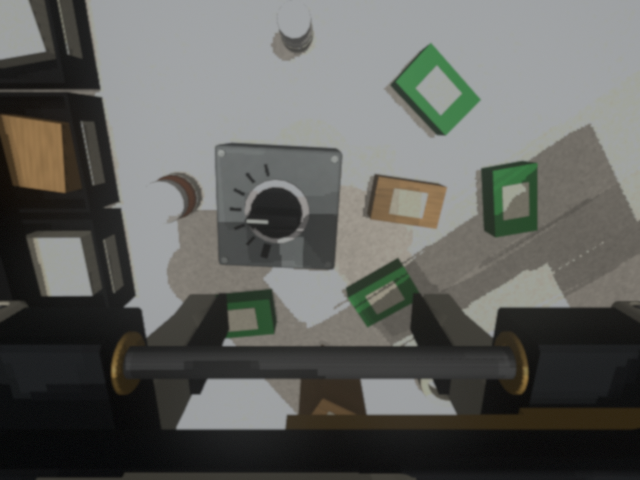

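The view shows the console at (278,206) with the wide mark at (266,251). The white pointer line runs along (246–268,222), and the brown carton's top is around (408,201). Now measuring.

```bash
python3 - <<'E'
from h import *
s=load('wrist1'); im=cv2.cvtColor(s['color'],cv2.COLOR_RGB2BGR)
cv2.imwrite('pics/c3.png',cv2.resize(im[130:285,160:460],None,fx=2.66,fy=2.66,interpolation=cv2.INTER_CUBIC))
hsv=cv2.cvtColor(im,cv2.COLOR_BGR2HSV)
m=cv2.inRange(hsv,(5,70,60),(22,255,255)); m[:150]=0;m[250:]=0;m[:,:350]=0;m[:,470:]=0
cs,_=cv2.findContours(m,cv2.RETR_EXTERNAL,cv2.CHAIN_APPROX_NONE); c=max(cs,key=cv2.contourArea)
r=cv2.minAreaRect(c); print('carton',r)
b=cv2.boxPoints(r); P=np.array([onz(s,*p,.032) for p in b]);print(P.round(4),np.linalg.norm(P-np.roll(P,-1,0),axis=1),P.mean(0))
# console top
Q=np.array([onz(s,u,v,.070) for u,v in [(217,144),(341,149),(334,269),(218,266)]]);print('console',Q.round(4),Q.mean(0),np.linalg.norm(Q-np.roll(Q,-1,0),axis=1))
# marks
g=cv2.cvtColor(im,cv2.COLOR_BGR2GRAY)
w=((hsv[...,2]>150)&(hsv[...,1]<60)).astype(np.uint8); w[:205]=0;w[235:]=0;w[:,:235]=0;w[:,285:]=0
n,l,st,ce=cv2.connectedComponentsWithStats(w); print(st,ce)
E
```

```text
carton ((407.3680114746094, 201.88021850585938), (71.20342254638672, 43.66154098510742), 8.53076457977295)
[[0.5235 0.2034 0.032 ]
 [0.5181 0.1533 0.032 ]
 [0.437  0.1656 0.032 ]
 [0.4395 0.2166 0.032 ]] [0.05030963 0.08200694 0.05106768 0.08506024] [0.47953471 0.18470569 0.032     ]
console [[0.6841 0.1176 0.07  ]
 [0.56   0.1228 0.07  ]
 [0.5658 0.2521 0.07  ]
 [0.6943 0.2478 0.07  ]] [0.62602803 0.18509914 0.07      ] [0.12420193 0.12944047 0.12860104 0.13061116]
[[     0      0    640    480 307200]] [[319.5 239.5]]
```

View pics/c3.png

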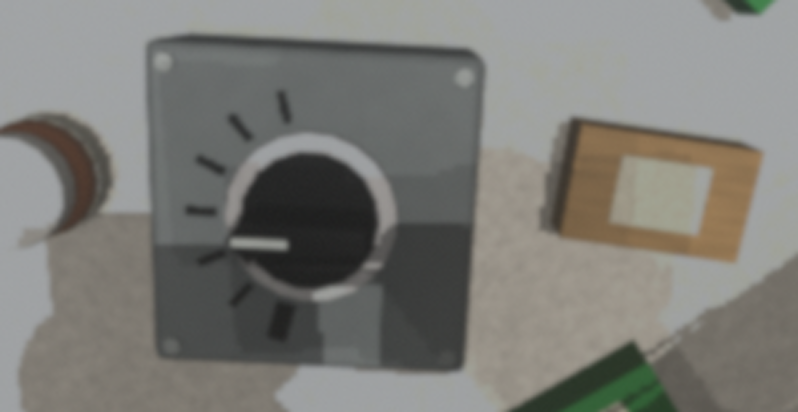

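```bash
python3 - <<'E'
from h import *
s=load('wrist1'); f=lambda x,y:(160+x/2.66,130+y/2.66)
# outer edges of top plate in crop
Q=np.array([onz(s,*f(*p),.070)[:2] for p in [(150,43),(482,57),(463,369),(157,356)]]);C=Q.mean(0);print('console C',C,np.linalg.norm(Q-np.roll(Q,-1,0),axis=1))
C2=onz(s,*f(310,218),.083);print('skirt c',C2)
for n,p in [('0',(281,322)),('1',(242,294)),('2',(210,256)),('3',(200,211)),('4',(210,164)),('5',(240,127)),('6',(284,107))]:
    P=onz(s,*f(*p),.070)[:2]-C; print(n,np.degrees(np.arctan2(P[1],P[0])).round(1),np.linalg.norm(P).round(4))
for z in(.109,.117):
  A=onz(s,*f(231,243),z);B=onz(s,*f(289,244),z);print('ptr',z,A,B,np.degrees(np.arctan2(*(A-B)[1::-1])),np.degrees(np.arctan2(*(A[:2]-C)[::-1])))
E
```

```text
console C [0.62581235 0.18549399] [0.12524508 0.12674902 0.12741221 0.12583357]
skirt c [0.62579627 0.18426425 0.083     ]
0 71.7 0.0476
1 47.5 0.0448
2 22.0 0.0455
3 -1.8 0.0449
4 -26.8 0.0444
5 -51.7 0.0437
6 -76.9 0.043
ptr 0.109 [0.65167826 0.18761011 0.109     ] [0.63084674 0.18807474 0.109     ] -1.2777332258766387 4.67700899807291
ptr 0.117 [0.65012622 0.18564484 0.117     ] [0.6297803  0.18609864 0.117     ] -1.2777332258766068 0.35547273578206773
```

Pointer at −1.3°, with the click-3 mark at about −2°, so the selector is on click 3 and needs one click clockwise (console yaw about −2.5°). The carton is at (0.4795, 0.1847), yaw −8.8°. Going to the knob now.

Call:
move_arm --increments '[[[6, 0, 0], 0.14], [[6, 0, 0], 0.14], [[6, 0, 0], 0.14], [[6, 0, 0], 0.14], [[6, 0, 0], 0.14], [[6, 0, 0], 0.14], [[4, 0, 0], 0.14], [[0, 0, 0], 0.14]]' --jaw 1

```text
clock: 1.8
tool_pos: [0.6267, 0.1794, 0.2874]
orientation: [178.9, 0.0, -23.9]
force: [-0.5, 1.1, -0.2]
opening: 0.0876
```

Call:
move_arm --increments '[[[0, 0, -20], 0.14], [[0, 0, -20], 0.14], [[0, 0, -20], 0.14], [[0, 0, -20], 0], [[0, 0, -20], 0], [[0, 0, -20], 0], [[0, 0, -20], 0], [[0, 0, 0], 0]]'

```text
clock: 2.6
tool_pos: [0.6266, 0.1701, 0.1367]
orientation: [178.7, 0.5, 1.1]
force: [-0.3, -0.4, -0.3]
opening: 0.0878
```

```bash
python3 - <<'E'
from h import *
s=snap('wrist','wrist2'); o=ctrl.get_obs(); print(o['clock'],o['tool_pos'],o['orientation'],o['joint_pos'])
E
```

```text
2.65 [0.62746211 0.17038935 0.13839108] [178.77332788   0.35281797   1.13524413] [ 32.86955922  22.31837527  -9.12467695   0.99539155 -59.50603441
  57.75723933]
```

View pics/wrist2.png

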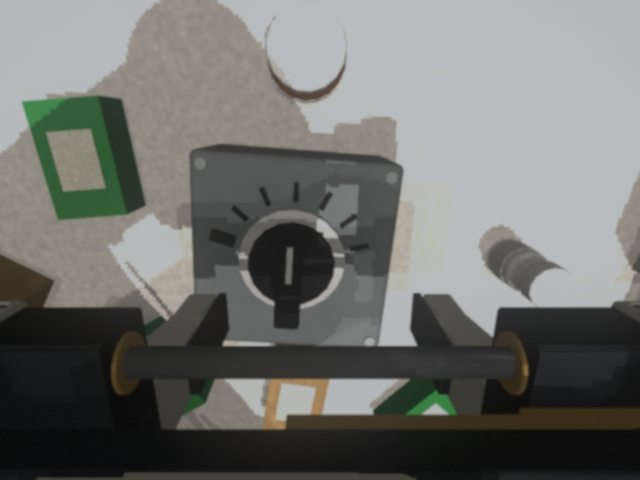

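```bash
python3 - <<'E'
from h import *
s=load('wrist2')
for n,u,v,z in [('line front',289,247,.117),('line back',289,284,.117),('bar end tail',287,328,.1),('skirt c',291,259,.083)]: print(n,onz(s,u,v,z))
Q=np.array([onz(s,u,v,.07) for u,v in [(191,152),(402,163),(380,346),(196,341)]]);print(Q,Q.mean(0))
E
```

```text
line front [0.65106834 0.18518995 0.117     ]
line back [0.63065473 0.18528884 0.117     ]
bar end tail [0.59431398 0.18760652 0.1       ]
skirt c [0.63202622 0.18595972 0.083     ]
[[0.69336572 0.24500243 0.07      ]
 [0.68938687 0.12000166 0.07      ]
 [0.56242937 0.12397443 0.07      ]
 [0.56564029 0.25275052 0.07      ]] [0.62770556 0.18543226 0.07      ]
```

Call:
move_arm --increments '[[[0, 8, 0], -0.03], [[0, 7, 0], -0.025], [[0, 0, -10], 0], [[0, 0, -10], 0], [[0, 0, -10], 0], [[0, 0, -10], 0], [[0, 0, -8], 0], [[0, 0, 0], 0]]'

```text
clock: 3.45
tool_pos: [0.6297, 0.1831, 0.0901]
orientation: [178.8, 0.2, -2.1]
force: [-0.1, -0.5, -0.4]
opening: 0.0874
```

Call:
move_arm --increments '[[[-2, 2, -2], 0], [[0, 0, 0], 0], [[0, 0, 0], 0], [[0, 0, 0], 0], [[0, 0, 0], 0], [[0, 0, 0], 0], [[0, 0, 0], 0], [[0, 0, 0], 0]]' --jaw -0.55

```text
clock: 4.25
tool_pos: [0.6283, 0.1857, 0.0892]
orientation: [178.9, 0.1, -2.1]
force: [0.2, -0.3, -0.6]
opening: 0.0289
```

```bash
python3 - <<'E'
from h import *
o=ctrl.get_obs(); print(o['clock'],o['tool_pos'],o['orientation'],o['opening'],o['force'])
E
```

```text
4.25 [0.62831216 0.1856855  0.08922604] [ 1.78863413e+02  5.73938409e-02 -2.08540551e+00] 0.028877044903552324 [ 0.1852228  -0.26159752 -0.56729791]
```

Call:
move_arm --increments '[[[0, 0, 0], 0], [[0, 0, 0], 0], [[0, 0, 0], 0], [[0, 0, 0], 0], [[0, 0, 0], 0], [[0, 0, 0], 0], [[0, 0, 0], 0], [[0, 0, 0], 0]]' --jaw -1

```text
clock: 5.05
tool_pos: [0.6283, 0.1863, 0.0893]
orientation: [179.0, 0.0, -2.1]
force: [-0.4, 1.4, 0.9]
opening: 0.0138
```

Call:
move_arm --increments '[[[0, 0, 0], -0.06], [[0, 0, 0], -0.06], [[0, 0, 0], -0.06], [[0, 0, 0], -0.06], [[0, 0, 0], 0], [[0, 0, 0], 0], [[0, 0, 0], 0], [[0, 0, 0], 0]]'

```text
clock: 5.85
tool_pos: [0.6285, 0.1864, 0.0894]
orientation: [178.9, 0.0, -16.0]
force: [-1.2, 0.1, 0.5]
opening: 0.014
```

Call:
move_arm --increments '[[[0, 0, 0], -0.05], [[0, 0, 0], -0.05], [[0, 0, 0], -0.05], [[0, 0, 0], -0.05], [[0, 0, 0], 0], [[0, 0, 0], 0], [[0, 0, 0], 0], [[0, 0, 0], 0]]'

```text
clock: 6.65
tool_pos: [0.6285, 0.1864, 0.0894]
orientation: [178.9, 0.0, -27.4]
force: [-1.4, 0.0, 0.6]
opening: 0.0139
```

Release and rise.

Call:
move_arm --increments '[[[0, 0, 0], 0], [[0, 0, 0], 0], [[0, 0, 0], 0], [[0, 0, 0], 0], [[0, 0, 0], 0], [[0, 0, 0], 0], [[0, 0, 0], 0], [[0, 0, 0], 0]]' --jaw 0.2

```text
clock: 7.45
tool_pos: [0.6285, 0.186, 0.0893]
orientation: [178.8, -0.0, -27.3]
force: [-1.0, 1.0, 0.4]
opening: 0.0526
```

Call:
move_arm --increments '[[[0, 0, 25], 0], [[0, 0, 25], 0], [[0, 0, 25], 0], [[0, 0, 25], 0], [[-10, 0, 25], 0], [[-15, 0, 15], 0], [[-15, 0, 0], 0], [[0, 0, 0], 0]]'

```text
clock: 8.25
tool_pos: [0.5855, 0.1848, 0.2326]
orientation: [178.7, 0.1, -27.4]
force: [-0.4, -0.6, -0.0]
opening: 0.0525
```

```bash
python3 - <<'E'
from h import *
s=snap('wrist','wrist3'); o=ctrl.get_obs(); print(o['clock'],o['tool_pos'],o['orientation'],o['opening'])
E
```

```text
8.3 [0.58630031 0.18490155 0.23264727] [ 1.78701436e+02  7.03661324e-02 -2.73443711e+01] 0.052696956880708225
```

View pics/wrist3.png

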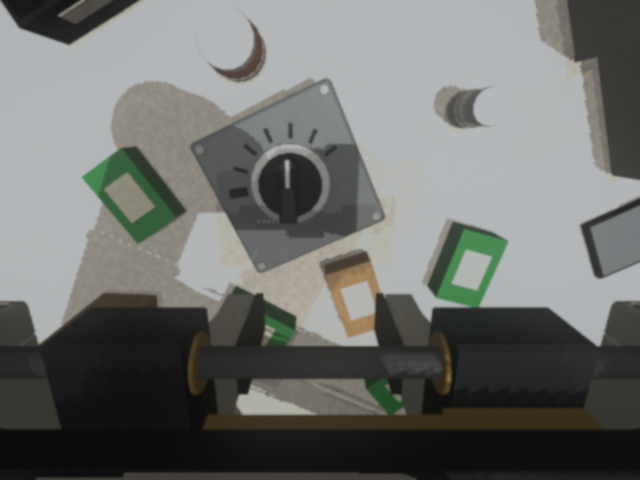

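Pointer tip at (288,160) lines up with the fifth mark from the wide one, at (290,130). Fourth click is set. Next, a rough fix on the dispatch unit so I can look at it from above.

```bash
python3 - <<'E'
from h import *
s=load('side0')
f=lambda x,y:(200+x/3.3,165+y/3.3)
for p in [(413,186),(530,212),(560,180)]: print(onz(s,*f(*p),.095))
s=load('wrist3')
P=[onz(s,u,v,.032) for u,v in [(323,268),(368,253),(387,322),(347,335)]]; print(P,np.mean(P,0))
s=load('wrist0')
for u,v in [(470,82),(600,78)]: print(onz(s,u,v,.1))
E
```

```text
[ 0.5905034  -0.13272862  0.095     ]
[ 0.46743966 -0.11895013  0.095     ]
[ 0.45810067 -0.19047561  0.095     ]
[array([0.53047489, 0.20262968, 0.032     ]), array([0.52356295, 0.15388871, 0.032     ]), array([0.440751  , 0.16923415, 0.032     ]), array([0.44686118, 0.21539178, 0.032     ])] [0.4854125  0.18528608 0.032     ]
[ 0.56638237 -0.11490655  0.1       ]
[ 0.4747738  -0.11762957  0.1       ]
```

Call:
move_arm --increments '[[[-15, 0, 0], 0.08], [[-15, 0, 0], 0.08], [[-15, 0, 0], 0.08], [[-15, 0, 0], 0.08], [[-15, 0, 0], 0], [[-15, 0, -20], 0], [[-10, 0, -20], 0], [[0, 0, 0], 0]]' --jaw 0.6

```text
clock: 9.1
tool_pos: [0.4825, 0.1833, 0.1828]
orientation: [178.2, 0.5, -8.3]
force: [0.4, -1.0, -0.0]
opening: 0.07
```

```bash
python3 - <<'E'
from h import *
s=snap('wrist','wrist4'); o=ctrl.get_obs(); print(o['clock'],o['tool_pos'],o['orientation'],o['opening'])
s=snap('side','side4')
E
```

```text
9.15 [0.48373035 0.18378898 0.1841922 ] [178.26612954   0.37767956  -8.23527733] 0.06979370476250828
```

View pics/wrist4.png

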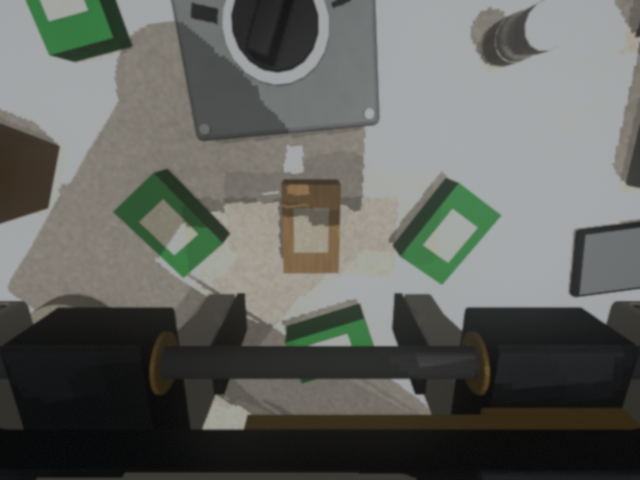

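View pics/side4.png

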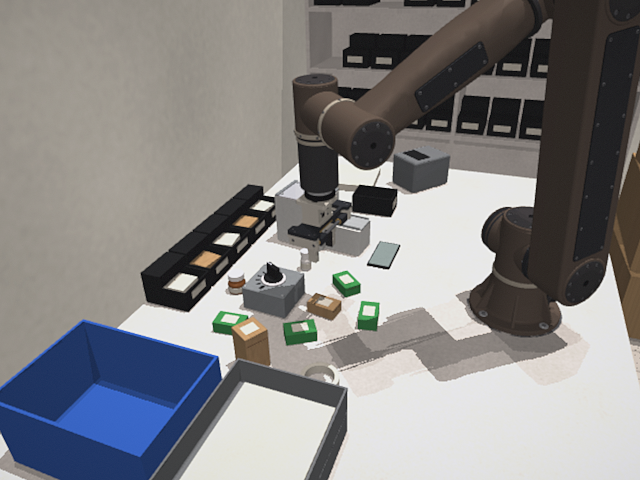

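```bash
python3 - <<'E'
from h import *
s=load('wrist4'); im=cv2.cvtColor(s['color'],cv2.COLOR_RGB2BGR)
cv2.imwrite('pics/c5.png',cv2.resize(im[150:350,100:510],None,fx=1.9,fy=1.9))
hsv=cv2.cvtColor(im,cv2.COLOR_BGR2HSV)
m=cv2.inRange(hsv,(5,80,90),(22,255,255)); m[:170]=0;m[290:]=0;m[:,:270]=0;m[:,360:]=0
cs,_=cv2.findContours(m,cv2.RETR_EXTERNAL,cv2.CHAIN_APPROX_NONE); c=max(cs,key=cv2.contourArea)
r=cv2.minAreaRect(c); print(r)
b=cv2.boxPoints(r); P=np.array([onz(s,*p,.032) for p in b]);print(P.round(4),np.linalg.norm(P-np.roll(P,-1,0),axis=1),P.mean(0))
Q=np.array([onz(s,u,v,.032) for u,v in [(284,193),(339,193),(339,272),(284,272)]]);print(Q,Q.mean(0))
print(proj(s,[.484,.184,.032]))
for p in [(228,234),(185,277),(286,341),(358,322),(442,283),(396,247)]: print('green',onz(s,*p,.0 if p[0]<0 else .032))
E
```

```text
((310.0, 243.5), (57.0, 56.0), 90.0)
[[0.4964 0.2082 0.032 ]
 [0.4892 0.1607 0.032 ]
 [0.4368 0.1674 0.032 ]
 [0.4446 0.2173 0.032 ]] [0.04800648 0.05284886 0.05052556 0.05257795] [0.46673395 0.18840533 0.032     ]
[[0.51476204 0.20325669 0.032     ]
 [0.50793278 0.15749217 0.032     ]
 [0.43663032 0.16649666 0.032     ]
 [0.44431498 0.2155352  0.032     ]] [0.47591003 0.18569518 0.032     ]
[312.1162009  224.72592334]
green [0.48674514 0.2572104  0.032     ]
green [0.45325523 0.3037953  0.032     ]
green [0.37354798 0.22592313 0.032     ]
green [0.38297427 0.1550357  0.032     ]
green [0.41101046 0.07371631 0.032     ]
green [0.45255128 0.11330704 0.032     ]
```

View pics/c5.png

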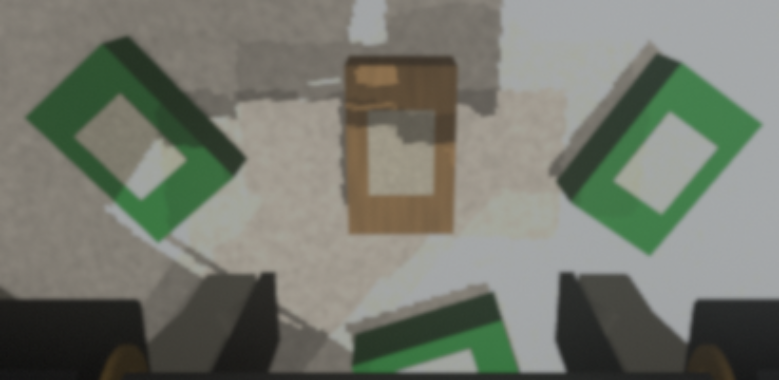

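Call:
move_arm --increments '[[[-3, 2, -22], 0], [[0, 0, -22], 0], [[0, 0, -22], 0], [[0, 0, -22], 0], [[0, 0, -22], 0], [[0, 0, -22], 0], [[0, 0, -10], 0], [[0, 0, 0], 0]]' --jaw 0.45

```text
clock: 10.0
tool_pos: [0.4937, 0.191, 0.0455]
orientation: [178.8, -0.4, -8.2]
force: [0.8, 0.5, 0.6]
opening: 0.0634
```

```bash
python3 - <<'E'
from h import *
s=snap('side','side5'); o=ctrl.get_obs(); print(o['clock'],o['tool_pos'],o['orientation'],o['opening'])
cv2.imwrite('pics/c6.png',cv2.resize(cv2.imread('pics/side5.png')[200:370,200:440],None,fx=3.2,fy=3.2))
E
```

```text
10.05 [0.49402519 0.19127892 0.04619505] [178.79926404  -0.41643189  -8.17840344] 0.06361614298422526
```

View pics/c6.png

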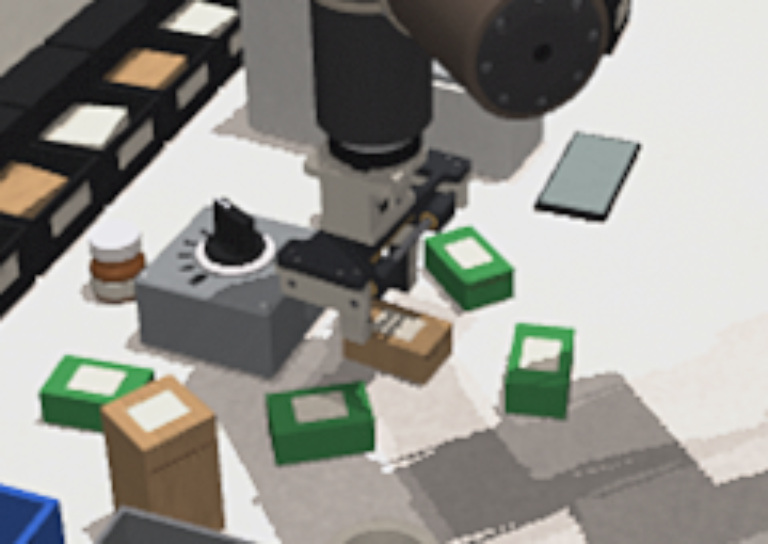

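Call:
move_arm --increments '[[[-7, -3, 0], 0], [[-6, -3, 0], 0], [[0, 0, -10], 0], [[0, 0, -8], 0], [[-1, 0, -8], 0], [[0, 0, -4], 0], [[0, 0, 0], 0], [[0, 0, 0], 0]]'

```text
clock: 10.85
tool_pos: [0.4808, 0.1863, 0.0172]
orientation: [179.0, -0.7, -8.1]
force: [-1.2, 0.9, -0.1]
opening: 0.0635
```

Call:
move_arm --increments '[[[0, -1, -5], 0], [[0, 0, 0], 0], [[0, 0, 0], 0], [[0, 0, 0], 0], [[0, 0, 0], 0], [[0, 0, 0], 0], [[0, 0, 0], 0], [[0, 0, 0], 0]]'

```text
clock: 11.65
tool_pos: [0.4815, 0.1857, 0.0124]
orientation: [179.1, -0.7, -8.1]
force: [-0.3, 0.1, -0.1]
opening: 0.0633
```

Call:
move_arm --increments '[[[0, 0, 0], 0], [[0, 0, 0], 0], [[0, 0, 0], 0], [[0, 0, 0], 0], [[0, 0, 0], 0], [[0, 0, 0], 0], [[0, 0, 0], 0], [[0, 0, 0], 0]]' --jaw -1

```text
clock: 12.45
tool_pos: [0.4815, 0.1857, 0.0125]
orientation: [179.1, -0.7, -8.1]
force: [0.4, 0.3, 0.7]
opening: 0.0497
```

Call:
move_arm --increments '[[[0, 0, 15], 0], [[0, 0, 25], 0], [[0, 0, 30], 0], [[0, 0, 30], 0], [[0, 0, 30], 0], [[0, -15, 30], 0], [[-5, -25, 30], 0], [[-5, -30, 20], 0]]'

```text
clock: 13.25
tool_pos: [0.4666, 0.1127, 0.2244]
orientation: [178.6, -0.2, -8.0]
force: [0.6, -0.6, -2.3]
opening: 0.05
```

Call:
move_arm --increments '[[[-4, -35, 0], 0.02], [[-4, -35, 0], 0.02], [[-4, -35, 0], 0.02], [[-4, -35, 0], 0.02], [[-4, -35, 0], 0.02], [[0, -35, 0], 0.02], [[0, -30, 0], 0], [[0, 0, 0], 0]]'

```text
clock: 14.05
tool_pos: [0.4419, -0.1373, 0.2272]
orientation: [178.9, -0.4, -0.9]
force: [-0.1, 0.2, -2.1]
opening: 0.0495
```

```bash
python3 - <<'E'
from h import *
s=snap('wrist','wrist6'); o=ctrl.get_obs(); print(o['clock'],o['tool_pos'],o['orientation'],o['opening'])
E
```

```text
14.1 [ 0.44186311 -0.13634014  0.22709547] [178.91675705  -0.37096474  -0.86150524] 0.0494222523975801
```

View pics/wrist6.png

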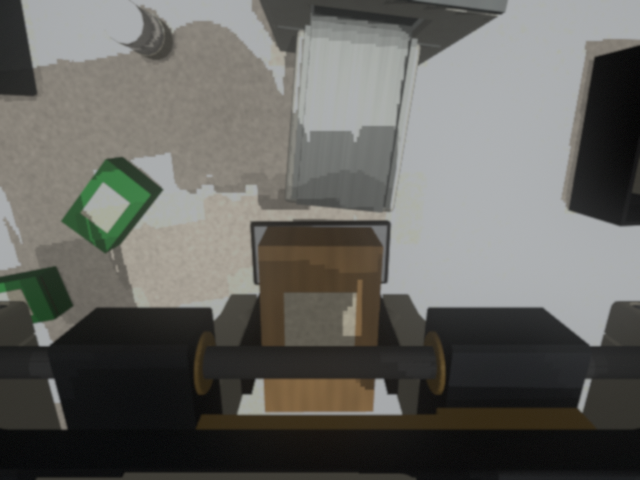

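```bash
python3 - <<'E'
from h import *
im=cv2.imread('pics/wrist6.png'); cv2.imwrite('pics/c7.png',cv2.resize(im[0:225,240:520],None,fx=2.66,fy=2.66,interpolation=cv2.INTER_CUBIC))
E
```

```text
(no output)
```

View pics/c7.png

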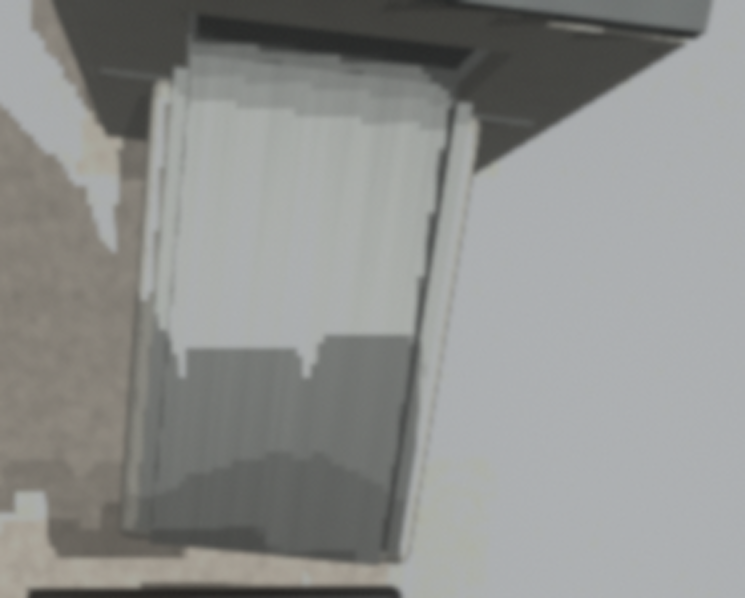

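```bash
python3 - <<'E'
from h import *
s=load('wrist6'); f=lambda x,y:(240+x/2.66,y/2.66)
L0,L1,R0,R1=[onz(s,*f(*p),.101)[:2] for p in [(125,528),(153,85),(403,558),(476,122)]]
print(L0,L1,R0,R1,np.linalg.norm(L0-R0),np.linalg.norm(L1-R1),np.linalg.norm(L1-L0),np.linalg.norm(R1-R0))
for a,b in((L0,L1),(R0,R1)): print(np.degrees(np.arctan2(*(b-a)[::-1])))
print('front normal',np.degrees(np.arctan2(*(L0-R0)[::-1]))-90,'wall',np.degrees(np.arctan2(*(L1-R1)[::-1]))-90,'mid',(L0+R0)/2,(L1+R1)/2)
# carton underside/ top edges
for p in [(260,247),(382,242)]: print('carton top front corners', onz(s,*p,s and .2145+.0+.0325))
E
```

```text
[ 0.47305762 -0.11547889] [ 0.58774509 -0.12726263] [ 0.46267863 -0.19752678] [ 0.57839232 -0.21141635] 0.08270175549881849 0.08467185111383004 0.11529124680160503 0.11654431993597753
-5.866360815818721
-6.844690521303626
front normal -7.209578185938909 wall -6.34177660614823 mid [ 0.46786812 -0.15650283] [ 0.5830687  -0.16933949]
carton top front corners [ 0.47971787 -0.11445506  0.247     ]
carton top front corners [ 0.48083307 -0.16261556  0.247     ]
```

Call:
move_arm --increments '[[[15, -5, 0], -0.03], [[15, -5, 0], -0.03], [[15, -5, 0], -0.03], [[15, -5, 0], -0.01], [[15, -5, -10], 0], [[15, -3, -25], 0], [[0, 0, -25], 0], [[0, 0, 0], 0]]'

```text
clock: 14.9
tool_pos: [0.5424, -0.1612, 0.1638]
orientation: [179.0, -0.4, -7.0]
force: [0.1, -0.7, -2.6]
opening: 0.0496
```

```bash
python3 - <<'E'
from h import *
s=snap('wrist','wrist7'); o=ctrl.get_obs(); print(o['clock'],o['tool_pos'],o['orientation'],o['opening'])
snap('side','side7')
cv2.imwrite('pics/c8.png',cv2.resize(cv2.imread('pics/side7.png')[130:290,220:420],None,fx=3.5,fy=3.5))
E
```

```text
14.95 [ 0.54358234 -0.16140954  0.16572074] [178.94136903  -0.57483675  -6.91234663] 0.04961107968002803
```

View pics/wrist7.png

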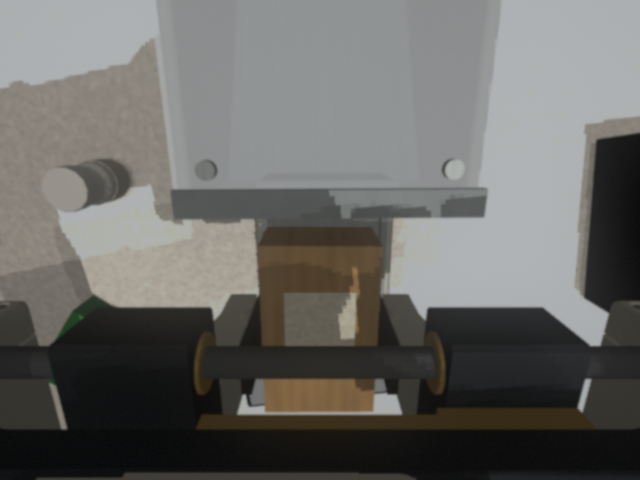

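View pics/c8.png

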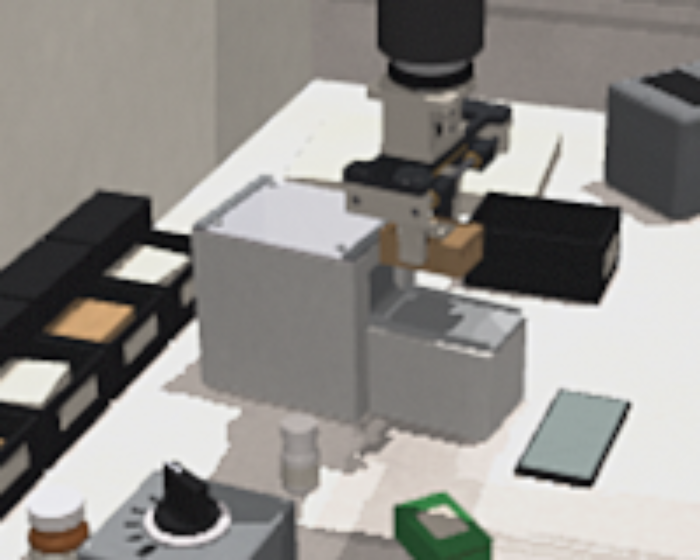

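```bash
python3 - <<'E'
from h import *
s=load('wrist7')
A=onz(s,172,191,.172);B=onz(s,486,187,.172);print(A,B,np.linalg.norm(A-B),(A+B)/2,np.degrees(np.arctan2(*(A-B)[1::-1]))-90)
A=onz(s,173,218,.172);B=onz(s,486,216,.172);print(A,B,np.linalg.norm(A-B),(A+B)/2,np.degrees(np.arctan2(*(A-B)[1::-1]))-90)
print('rail', [onz(s,u,v,.101) for u,v in [(257,225),(393,225),(388,225)]])
E
```

```text
[ 0.60702903 -0.10909621  0.172     ] [ 0.59290181 -0.23668879  0.172     ] 0.12837228785374108 [ 0.59996542 -0.1728925   0.172     ] -6.3181289197158605
[ 0.5960055  -0.10683551  0.172     ] [ 0.5806029  -0.23688268  0.172     ] 0.13095612446654578 [ 0.5883042  -0.17185909  0.172     ] -6.754564207988693
rail [array([ 0.57240149, -0.1277453 ,  0.101     ]), array([ 0.56190395, -0.21139729,  0.101     ]), array([ 0.56229249, -0.20830111,  0.101     ])]
```

Call:
move_arm --increments '[[[-8, -1, 0], 0], [[-6, -1, -8], 0], [[0, 0, -10], 0], [[0, 0, -10], 0], [[0, 0, -10], 0], [[0, 0, -8], 0], [[0, 0, 0], 0], [[0, 0, 0], 0]]'

```text
clock: 15.8
tool_pos: [0.5304, -0.1633, 0.1218]
orientation: [179.0, -1.1, -6.8]
force: [0.7, -0.3, -1.2]
opening: 0.0496
```

Call:
move_arm --increments '[[[-1, -1, -4], 0], [[0, 0, -4], 0], [[0, 0, -3], 0], [[0, 0, 0], 0], [[0, 0, 0], 0], [[0, 0, 0], 0], [[0, 0, 0], 0], [[0, 0, 0], 0]]'

```text
clock: 16.6
tool_pos: [0.5303, -0.1645, 0.1107]
orientation: [179.0, -1.2, -6.8]
force: [0.5, -0.8, -1.6]
opening: 0.0499
```

```bash
python3 - <<'E'
from h import *
o=ctrl.get_obs(); print(o['clock'],o['tool_pos'],o['orientation'],o['force'])
snap('side','side8')
cv2.imwrite('pics/c9.png',cv2.resize(cv2.imread('pics/side8.png')[170:260,270:380],None,fx=6,fy=6))
E
```

```text
16.6 [ 0.53030091 -0.16447493  0.11074996] [178.9691655   -1.18522723  -6.83331402] [ 0.47940712 -0.79570911 -1.63264829]
```

View pics/c9.png

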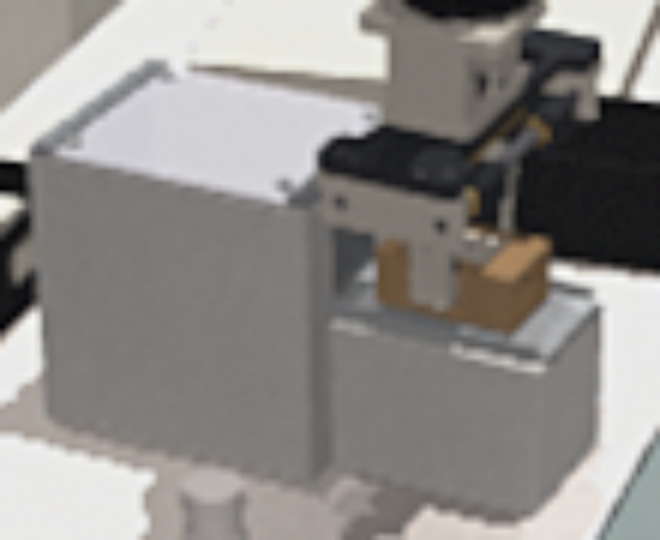

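Call:
move_arm --increments '[[[0, 0, -1.5], 0], [[0, 0, -1], 0], [[0, 0, 0], 0], [[0, 0, 0], 0], [[0, 0, 0], 0], [[0, 0, 0], 0], [[0, 0, 0], 0], [[0, 0, 0], 0]]'

```text
clock: 17.45
tool_pos: [0.5304, -0.1645, 0.1082]
orientation: [179.0, -1.2, -6.8]
force: [-0.4, 0.2, -1.9]
opening: 0.0498
```

Call:
move_arm --increments '[[[0, 0, 0], 0], [[0, 0, 0], 0], [[0, 0, 0], 0], [[0, 0, 0], 0], [[0, 0, 0], 0], [[0, 0, 0], 0], [[0, 0, 0], 0], [[0, 0, 0], 0]]' --jaw 0.5

```text
clock: 18.25
tool_pos: [0.5314, -0.1646, 0.1092]
orientation: [179.0, -1.3, -6.8]
force: [0.2, 0.5, -0.2]
opening: 0.0655
```

Call:
move_arm --increments '[[[0, 0, 15], 0], [[0, 0, 20], 0], [[0, 0, 20], 0], [[-15, 2, 5], 0], [[-20, 2, 0], 0], [[-20, 2, 0], 0], [[-15, 2, 0], 0], [[0, 0, 0], 0]]'

```text
clock: 19.05
tool_pos: [0.454, -0.156, 0.1681]
orientation: [179.0, -1.1, -6.9]
force: [0.6, -0.2, -0.0]
opening: 0.0659
```

```bash
python3 - <<'E'
from h import *
s=snap('wrist','wrist9'); o=ctrl.get_obs(); print(o['clock'],o['tool_pos'],o['orientation'],o['opening'])
E
```

```text
19.1 [ 0.45497467 -0.15606724  0.16823519] [178.98518245  -1.08788224  -6.87458116] 0.06584092725280427
```

View pics/wrist9.png

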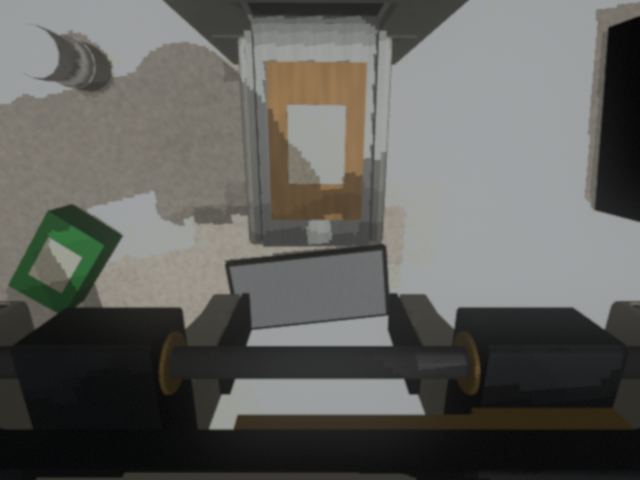

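```bash
python3 - <<'E'
from h import *
s=load('wrist9')
for p in [(272,220),(362,220),(265,62),(367,62)]: print(onz(s,*p,.127))
for p in [(250,242),(382,242),(239,65),(391,65)]: print('rail',onz(s,*p,.101))
E
```

```text
[ 0.49107738 -0.1351921   0.127     ]
[ 0.48490901 -0.18496849  0.127     ]
[ 0.57028048 -0.1441828   0.127     ]
[ 0.56443228 -0.19428595  0.127     ]
rail [ 0.47315343 -0.11542385  0.101     ]
rail [ 0.46265511 -0.19936169  0.101     ]
rail [ 0.57528235 -0.1271099   0.101     ]
rail [ 0.56540658 -0.21163043  0.101     ]
```

Call:
move_arm --increments '[[[0, 0, 0], 0], [[0, 0, 0], 0], [[0, 0, 0], 0], [[0, 0, 0], 0], [[0, 0, 0], 0], [[0, 0, 0], 0], [[0, 0, 0], 0], [[0, 0, 0], 0]]' --jaw -1

```text
clock: 19.9
tool_pos: [0.4565, -0.1562, 0.1671]
orientation: [179.0, -1.0, -6.9]
force: [-1.1, -0.1, -0.5]
opening: 0.0074
```

Call:
move_arm --increments '[[[0, 0, -10], 0], [[0, 0, -10], 0], [[0, 0, -10], 0], [[0, 0, -10], 0], [[0, 0, -8], 0], [[0, 0, -6], 0], [[0, 0, 0], 0], [[0, 0, 0], 0]]'

```text
clock: 20.7
tool_pos: [0.4553, -0.1562, 0.1068]
orientation: [178.9, -0.9, -6.9]
force: [-0.0, -0.7, -0.4]
opening: 0.0005
```

Call:
move_arm --increments '[[[0, 0, 7], 0], [[8, -1, 0], 0], [[8, -1, 0], 0], [[8, -1, 0], 0], [[8, -1, 0], 0], [[8, -1, 0], 0], [[0, 0, 0], 0], [[0, 0, 0], 0]]'

```text
clock: 21.5
tool_pos: [0.5008, -0.1618, 0.1158]
orientation: [178.9, -1.0, -6.9]
force: [0.5, -0.3, -0.0]
opening: 0.0001
```

```bash
python3 - <<'E'
from h import *
s=snap('wrist','wrist10'); o=ctrl.get_obs(); print(o['clock'],o['tool_pos'],o['orientation'],o['opening'])
snap('side','side10')
cv2.imwrite('pics/c10.png',cv2.resize(cv2.imread('pics/side10.png')[170:260,270:380],None,fx=6,fy=6))
E
```

```text
21.55 [ 0.50082663 -0.16180762  0.11579416] [178.94298625  -1.02021822  -6.86933163] 0.0006081877267369756
```

View pics/wrist10.png

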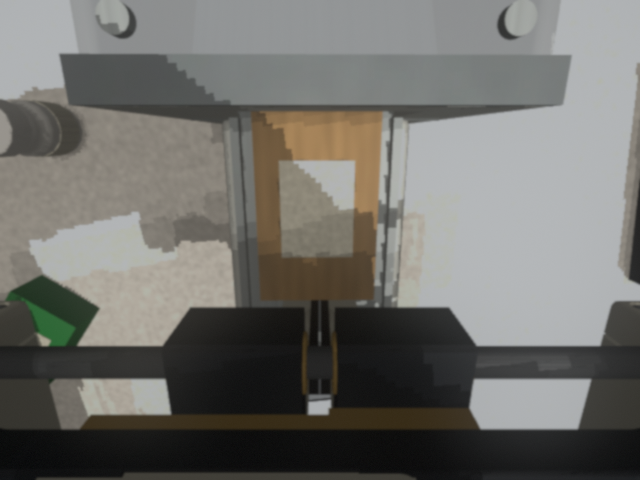

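View pics/c10.png

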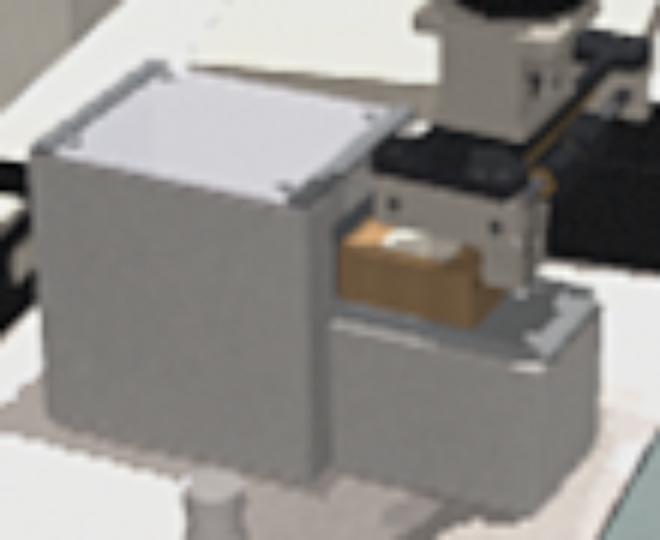

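Call:
move_arm --increments '[[[7, -1, 0], 0], [[7, -1, 0], 0], [[7, -1, 0], 0], [[7, -1, 0], 0], [[7, -1, 0], 0], [[7, 0, 0], 0], [[0, 0, 0], 0], [[0, 0, 0], 0]]'

```text
clock: 22.4
tool_pos: [0.5459, -0.1673, 0.1157]
orientation: [178.9, -1.0, -6.9]
force: [0.5, 0.3, -0.4]
opening: 0.0005
```

```bash
python3 - <<'E'
from h import *
s=snap('wrist','wrist11'); o=ctrl.get_obs(); print(o['clock'],o['tool_pos'],o['orientation'],o['force'])
snap('side','side11')
cv2.imwrite('pics/c11.png',cv2.resize(cv2.imread('pics/side11.png')[170:260,270:380],None,fx=6,fy=6))
E
```

```text
22.45 [ 0.54588864 -0.16731504  0.11574107] [178.93415076  -0.98011231  -6.86602076] [0.66700482 0.07311559 0.88675283]
```

View pics/wrist11.png

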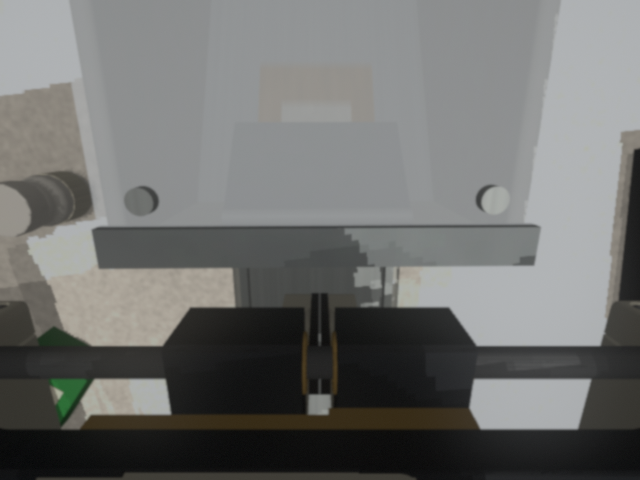

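View pics/c11.png

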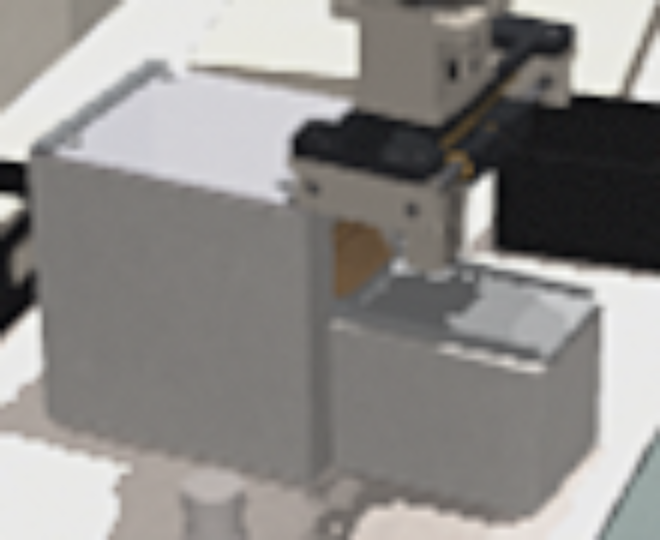

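Call:
move_arm --increments '[[[3, 0, 0], 0], [[3, -1, 0], 0], [[0, 0, 0], 0], [[0, 0, 0], 0], [[0, 0, 0], 0], [[0, 0, 0], 0], [[0, 0, 0], 0], [[0, 0, 0], 0]]'

```text
clock: 23.3
tool_pos: [0.5518, -0.1682, 0.1162]
orientation: [178.9, -1.0, -6.9]
force: [-0.1, 0.2, -0.4]
opening: 0.0003
```

```bash
python3 - <<'E'
from h import *
s=snap('wrist','wrist12'); o=ctrl.get_obs(); print(o['clock'],o['tool_pos'],o['orientation'],o['force'])
E
```

```text
23.35 [ 0.55185901 -0.16826832  0.11624458] [178.9480167   -1.02647135  -6.8575972 ] [-0.09723002 -0.17514649 -0.02569523]
```

View pics/wrist12.png

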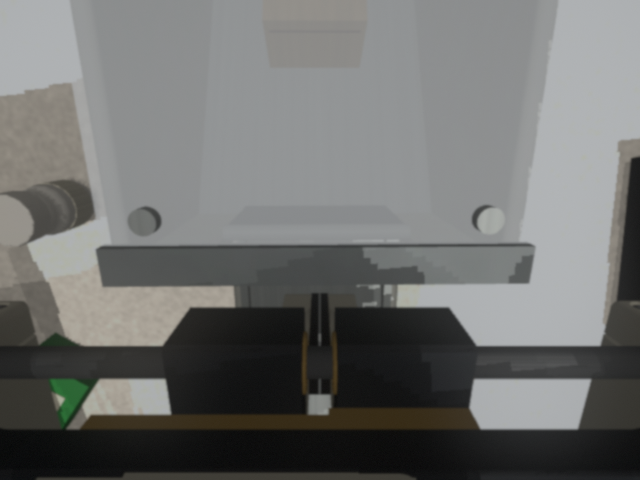

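The carton has slid down the chute; it shows at (315,40) through the clear cover, and the flap appears shut. I'll back off and check everything.

Call:
move_arm --increments '[[[-15, 2, 0], 0], [[-20, 2, 10], 0], [[-25, 3, 25], 0], [[-25, 3, 30], 0], [[-20, 20, 30], 0], [[0, 30, 30], 0], [[0, 35, 10], 0], [[0, 30, 0], 0]]'

```text
clock: 24.15
tool_pos: [0.4405, -0.0425, 0.255]
orientation: [179.0, -0.9, -7.2]
force: [1.5, -0.1, -0.1]
opening: 0.0001
```

```bash
python3 - <<'E'
from h import *
s=snap('wrist','wrist13'); o=ctrl.get_obs(); print(o['clock'],o['tool_pos'],o['orientation'],o['force'])
snap('side','side13');snap('scene','scene13')
a=cv2.imread('pics/side13.png')[165:345,200:420]; cv2.imwrite('pics/c13.png',cv2.resize(a,None,fx=3.3,fy=3.3,interpolation=cv2.INTER_CUBIC))
a=cv2.imread('pics/scene13.png')[190:330,230:490]; cv2.imwrite('pics/c14.png',cv2.resize(a,None,fx=3,fy=3,interpolation=cv2.INTER_CUBIC))
E
```

```text
24.2 [ 0.44090396 -0.03996774  0.25480595] [179.0772453   -0.94323436  -7.1728429 ] [0.39353881 2.52685302 1.3537414 ]
```

View pics/wrist13.png

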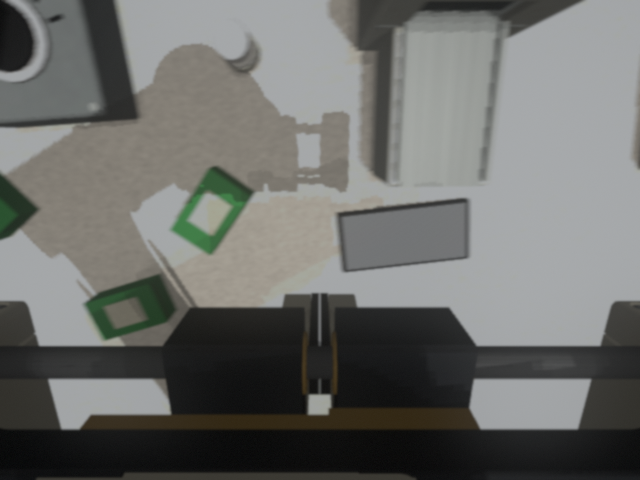

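View pics/c13.png

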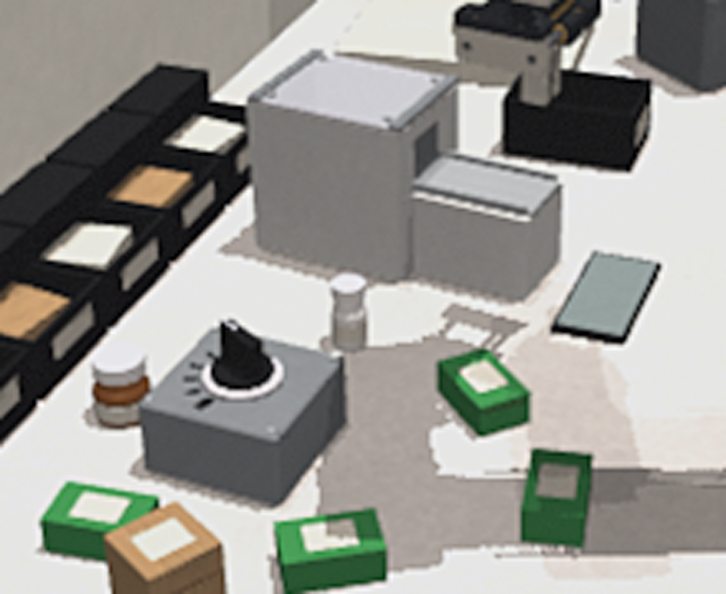

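View pics/c14.png

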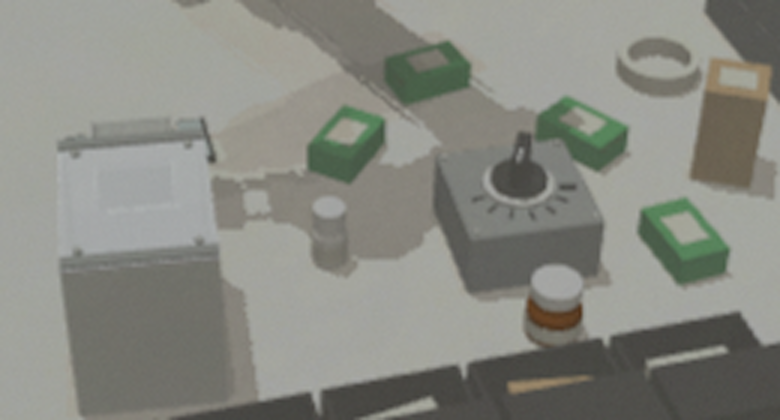

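Call:
move_arm --increments '[[[0, 0, 0], 0], [[0, 0, 0], 0], [[0, 0, 0], 0], [[0, 0, 0], 0], [[0, 0, 0], 0], [[0, 0, 0], 0], [[0, 0, 0], 0], [[0, 0, 0], 0]]'

```text
clock: 25.1
tool_pos: [0.4395, -0.0454, 0.2519]
orientation: [178.9, -0.6, -7.3]
force: [-0.1, -0.1, 0.1]
opening: 0.0006
```

```bash
python3 - <<'E'
from h import *
a=cv2.imread('pics/side0.png').astype(int);s=snap('side','side14');b=cv2.imread('pics/side14.png').astype(int)
print('port', a[200:217,325:333].mean((0,1)),b[200:217,325:333].mean((0,1)))
print(ctrl.close_job())
E
```

```text
port [92.11764706 92.15441176 92.34558824] [90.27941176 90.29411765 90.41911765]
the job is handed in; nothing more can be done
None
```

The selector is on its fourth click and the brown carton is inside the dispatch unit with the flap shut. I handed the job in at about 25 s, with the arm clear of everything.

- **Selector:** it started on the third click. I gripped the bar, turned it one click clockwise and let go. The picture afterwards shows the pointer in line with the fourth mark past the wide zero mark.
- **Carton:** I gripped it, set it straight between the rails on the ledge, and pushed it through with the closed fingers. The wrist camera showed it at the bottom of the chute through the clear cover.
- **Flap:** the port looks the same in the side view as before the job (mean grey about 90 against 92), so the flap is shut. I could not read the flap angle directly.
- **Bystanders:** by eye, the bottle, jar, phone, green cartons, tall carton and tape roll match the first pictures; I did not measure them. The stock bin also looks unmoved in the side view.
- **Forces:** the wrist readings I saw stayed under about 3 N, but they were only taken at the end of each move.
- **Disagreements:** in one view the ledge measured about 115 x 83 mm, where I expected about 125 x 78 mm. I cross-checked its position against the front wall's edge before placing the carton. The arm also drifted up to 15 mm sideways during large turns and descents, which I corrected each time before gripping.

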